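Rack a glaze test tile in the third gap and lock the keeper

TASK

Nothing is to be gripped or lifted: work only by pushing with a fingertip or the outside of the fingers. Counting the gaps of the tile rack from its right-hand end, run the sliding keeper to the left along the dividers until the first three gaps are open and the fourth is still shut, then push the pale green tile along the rack's ledge and into the third gap until it is right in behind the line of the keeper. Last, push the keeper back to the right until it is fully shut, leaving the tiles already in the rack and the things around it as they are.

Things in the scene. Friction and masses are not known exactly. Their poses are not given: they have to be found in the camera images.
- tile_rack: Wooden carrying rack for test tiles, fixed, 120 x 344 mm, turned up to 0.15 rad. Origin: underside, below the front ends of the dividers, midway along. x to the back (away from the robot), y along it to the robot's left, z up. Its floor is flat, top at z = 16 mm, from the ledge's front lip to the back board (face at x = 48 mm, top z = 48 mm).
- rack_ledge (a point): Middle of the ledge in front of the gaps (rack x = -24.5 mm, y = 0, z = 16 mm). The ledge is a channel 42 mm wide, 344 long, open at both ends, between the front lip (rack x = -52.5 to -45.5 mm, top z = 24 mm) and the keeper (face at x = -3.5 mm); a tile's foot (38 mm) slides along it and cannot turn far.
- first_gap (a point): Floor of gap 1, the right-hand one (rack x = 26 mm, y = -140 mm). Six gaps follow each other to the left at 56 mm (y = -140, -84, -28, 28, 84, 140), each 48 mm wide, open in front and above, between seven dividers 8 mm thick and 24 mm high (top at rack z = 40 mm) that run from their rounded noses at rack x = 0 to the back board.
- keeper (a joint): Aluminium angle, 336 mm long, sliding on the dividers: upright leg at rack x = -3.5 to -0.5 mm bars the gaps, flat leg (top z = 42.5 mm) reaches back to x = 18. Value in m: 0 = shut at the right end, grows as it slides left (rack +y), to 0.28. Its right end is at rack y = value - 0.164: gap 3 is clear at 0.160, gap 4 starts to open at 0.168. Starts at 0 to 0.09. Moves at 1.5 N, stays put.
- keeper_knob (a point): Black knob standing on the keeper's flat leg, 14 mm across, 17 tall (rack z = 42.5 to 59.5 mm). This point is on its axis, 10 mm above the flat leg, at rack x = 10 mm, y = value - 0.140, 24 mm from the keeper's right-hand end.
- pale_tile: Pale grey-green L-shaped test tile, loose, about 60 g: foot 38 (x) x 40 (y) x 6 mm, upright plate 7 thick, 58 high at x = 12 to 19 mm, glazed in front. Origin: middle of the foot's underside; x to the plate, z up. Centre of mass near x = 10 mm: pushed high up it tips. Starts on the ledge before gaps 4 to 6, plate to the back, turned under 0.1 rad. Right in: origin at rack x = 21 to 29 mm.
- amber_tile: Amber-brown glazed test tile of the same shape, loose, already standing in gap 1 or gap 4 of the rack (swaps with the blue tile); leave it.
- blue_tile: Blue glazed test tile of the same shape, loose, already standing in gap 4 or gap 1 of the rack; leave it.
- glaze_jar: Glaze jar with a red lid, 65 mm across, 91 high, loose on the bench, front left of the rack; origin at the centre of its underside; leave it.
- small_cup: Small unglazed cup, 66 mm across, 52 high, loose on the bench behind the rack; origin at the centre of its underside; leave it.

How it is judged:
By the outcome, as a careful person would: the job done as asked, in the order asked, and still so for the second after the job is handed in, with the robot touching nothing.
It also fails if it takes over 69 s, if anything falls off the work surface, if the arm or the gripper's body presses on something with over 40 N, if the wrist force passes 120 N, or if a joint passes its speed limit or range.

ROBOT

A 6-joint arm with a two-finger parallel gripper is mounted at the origin on a cart in front of the work surface, level with it; the furniture and walls round the work are solid. World frame = base frame: x ahead of the robot, y to its left, z up, the work surface at z = 0. Lengths are in m, angles in rad, forces in N, time in s.
With the tool pointing down it reaches from about 0.3 to 0.775 m from the base axis. Payload 14.6 kg.
Tool frame: the origin (TCP) lies on the centre line of the jaws, within the pads' length; the fingertips stand 22 mm ahead of it and the grasp point (between the pads) lies 3 mm ahead of it (robot.tip_reach is the distance from the TCP to the fingertips, in m); z points along the fingers, y is the line along which they close (so a half turn about z gives the same grasp; the last joint's range is limited). The gripper opens to 94 mm and grips with 3 to 60 N. Pads are 16 mm wide; open, the fingers measure 119 mm over their backs; the gripper's body (75 mm by 177 mm) begins 78 mm behind the grasp point.
Start: joints at [-1.334, 0.3, 1.521, -0, 1.321, -0.067], TCP at [0.165, -0.525, 0.227] pointing down, gripper open.
Joint ranges: [-3.03, 3.03], [-0.79, 2.21], [0.23, 2.52], [-1.04, 4.18], [0, 3.07], [-2.55, 2.55]. Speed limits (rad/s): [2.22, 2.22, 2.57, 3.14, 3.14, 3.14].

INTERFACE

Orientations are given as [roll, pitch, yaw] about the fixed x, y, z axes, in that order (R = Rz(yaw) Ry(pitch) Rx(roll)).
In Python, from plant import robot, optics, order gives the robot as it stands.
- The arm moves only by the tool apply_moves, never from a script. Its argument "moves" is a list of rows, each a list of 3 entries, a list of its own where there are three numbers: the shift along the tool's x, y, z in cm, then the turn about the tool's z in rad, then the finger opening in cm, from 0 to 9.4. In form: [[[tx, ty, tz], turn, gripper], ...]. A call has 1 to 20 rows; each row is the pose to reach, as a shift and turn from the pose commanded when the call began, along the tool's axes at that moment; what a row does not reach only later rows make up. A row lasts 1/10 s, in which the tool goes at most 50 mm and 8.59 degrees, less where a joint would pass 70% of its speed; a pose out of reach is approached as far as the arm can. A call with a gripper value outside its range is refused whole. The fingers move at their own pace and stop on an object; "grip_force" is the grip in N (left out, the last holds). Time passes only in rows, so rows that repeat a pose let the fingers close. It gives the time, the measured TCP pose, the force, the opening and the grip force at its end, in the units of the state.
- robot.get_obs(): the state, without advancing time (a new reading comes with each control period).
- optics.camera(name): name is "scene" or "top"; returns a dict with "frame" (384x512x3 uint8, red, green, blue), "mtx" (3x3 intrinsics, pixels), "D" ([k1, k2, p1, p2, k3] as OpenCV has them; the pictures are not rectified), "cam_to_world" (4x4, takes a point from camera to world coordinates). Camera axes: x right, y down, z forward; pixel columns grow to the right and rows downward; lengths in m; the calibration is good to about 2 mm. A picture is of the moment at which its call begins. There is no depth.
- order.hand_in(): hands the job in; it is judged then, once.
The state is a dict: "time": time; "joints": joint angles; "joint_vel": joint speeds; "tau": joint torques, N m; "ee_pos": TCP position; "orientation": TCP orientation; "wrist_force": force on the tool from outside, world axes, zero at the start; "ft_torque": the same for the moment, N m; "opening": finger opening in m; "grasp_force": force on a finger pad.
Only numpy, scipy, OpenCV 4.12 (cv2) and the standard library are available. Lean on these libraries where they do the work, as an engineer would, in place of code of your own. Each camera call takes 0.05 s, during which the arm holds its last target. There are 200 camera calls.

## Working session

There is one attempt and no reset: what is moved stays moved. The work goes in short steps, Python scripts to look and compute and a tool call to move; the robot and the scene stay as the last step left them, time stands still between calls to the robot, and variables do not carry over. Pictures are saved under pics/ and viewed, at most 13 in all, crops included, and the job is handed in when it is done.

Besides the shell and the picture viewer there is one more tool, called in YAML: its name, and indented under it one key for each argument. apply_moves: Moves the arm, as the interface text tells. Its arguments: {"type":"object","properties":{"moves":{"type":"array","items":{"type":"array"}},"grip_force":{"type":"number"}},"required":["moves"]}

```bash
mkdir -p pics; ls
python3 - <<'E'
from plant import robot, optics
import cv2,numpy as np
for n in("scene","top"):
    c=optics.camera(n); cv2.imwrite(f"pics/{n}0.png",c["frame"][:,:,::-1]); print(n,c["mtx"].round(1).tolist(),np.round(c["D"],4),c["cam_to_world"].round(3).tolist())
o=robot.get_obs();print({k:np.round(v,3) for k,v in o.items()})
E
```

```text
pics
scene [[452.1, 0.0, 253.9], [0.0, 452.1, 190.3], [0.0, 0.0, 1.0]] [0.0497 0.     0.     0.     0.    ] [[-0.887, -0.193, 0.419, 0.078], [-0.462, 0.38, -0.802, 1.007], [-0.004, -0.905, -0.426, 0.595], [0.0, 0.0, 0.0, 1.0]]
top [[386.9, 0.0, 252.0], [0.0, 386.9, 193.4], [0.0, 0.0, 1.0]] [-0.1345  0.      0.      0.      0.    ] [[-0.022, -0.985, 0.174, 0.424], [-1.0, 0.022, -0.0, 0.066], [-0.004, -0.174, -0.985, 0.908], [0.0, 0.0, 0.0, 1.0]]
{'time': np.float64(0.1), 'joints': array([-1.334,  0.3  ,  1.522, -0.   ,  1.321, -0.067]), 'joint_vel': array([-0.001, -0.001, -0.001, -0.   , -0.001, -0.001]), 'tau': array([ 2.0000e-03, -5.3264e+01, -3.5328e+01,  7.1000e-02,  2.4000e-02,
       -0.0000e+00]), 'ee_pos': array([ 0.164, -0.525,  0.227]), 'orientation': array([-3.141, -0.   ,  0.304]), 'wrist_force': array([ 0.382, -0.089,  0.15 ]), 'ft_torque': array([-0.031, -0.02 ,  0.011]), 'grasp_force': np.float64(0.0), 'opening': np.float64(0.094)}
```

View pics/scene0.png

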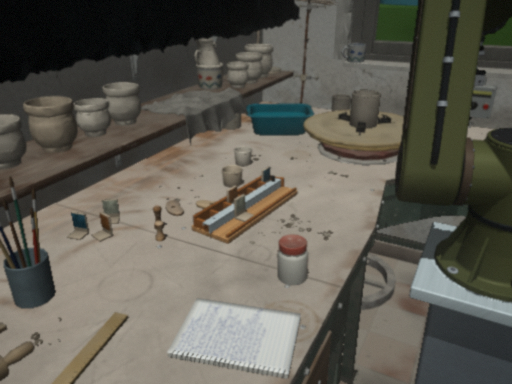

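View pics/top0.png

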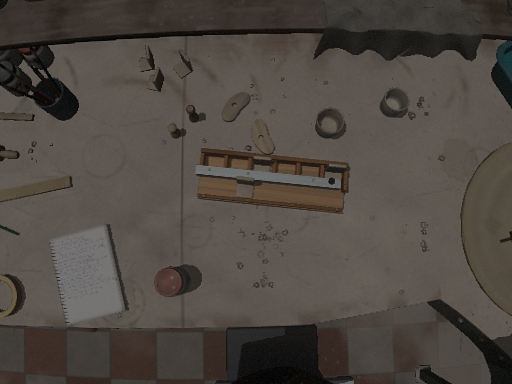

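The top view shows the rack at about columns 196-349 and rows 148-213. The knob is at about (331,181), near the right end, and the pale tile is on the ledge near (245,187). The jar is at (170,281). I'll enlarge the rack in both views.

Run:
```python
import cv2,numpy as np
t=cv2.imread("pics/top0.png")[140:220,190:355]; t=cv2.resize(t,None,fx=4.8,fy=4.8,interpolation=cv2.INTER_CUBIC)
s=cv2.imread("pics/scene0.png")[160:240,190:305]; s=cv2.resize(s,None,fx=5,fy=5,interpolation=cv2.INTER_CUBIC)
t=np.clip(t*1.8,0,255).astype('uint8');s=np.clip(s*1.4,0,255).astype('uint8')
cv2.imwrite("pics/tc.png",t);cv2.imwrite("pics/sc.png",s)
```

```text
(no output)
```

View pics/tc.png

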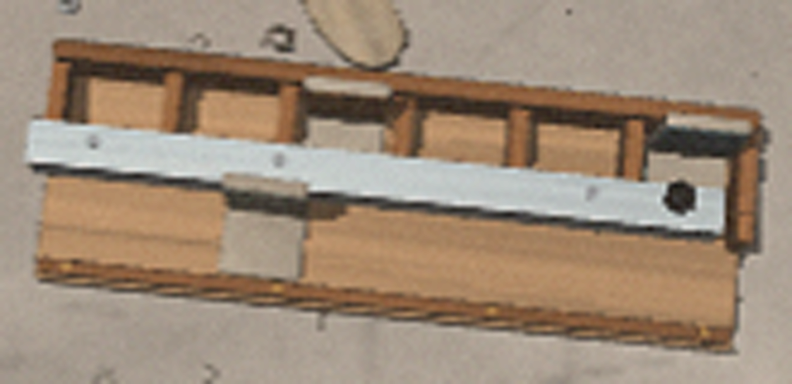

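View pics/sc.png

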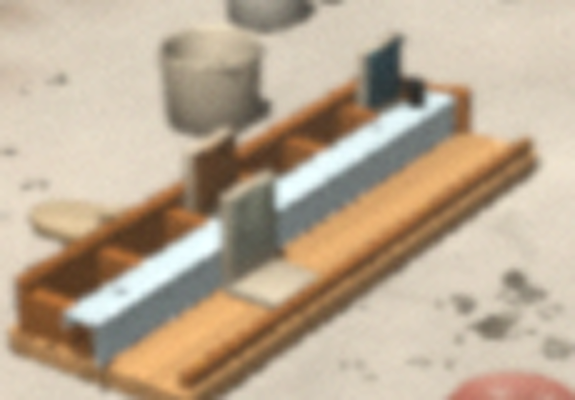

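```bash
cat > h.py <<'E'
import cv2,numpy as np
from plant import robot, optics
def ray(c,uv,z):
    p=cv2.undistortPoints(np.array(uv,float).reshape(-1,1,2),c["mtx"],np.array(c["D"])).reshape(-1,2)
    T=c["cam_to_world"];d=np.c_[p,np.ones(len(p))]@T[:3,:3].T;o=T[:3,3]
    return (o+d*((z-o[2])/d[:,2])[:,None])[:,:2]
def crop(uv): return np.array(uv,float)/4.8+[190,140]-0.4
def knob(c):
    f=c["frame"][140:220,190:355].astype(int); f=cv2.resize(c["frame"][140:225,185:360],None,fx=4,fy=4,interpolation=cv2.INTER_CUBIC)
    return f
E
python3 - <<'E'
from h import *
c=optics.camera("top");f=c["frame"].astype(int)
hsv=cv2.cvtColor(c["frame"],cv2.COLOR_RGB2HSV)
m=((f.min(2)>105)&(f[:,:,2]>=f[:,:,0]-2)).astype('uint8')
m[:140]=0;m[220:]=0;m[:,:190]=0;m[:,355:]=0
n,l,st,_=cv2.connectedComponentsWithStats(m);k=1+st[1:,4].argmax();print(st[k])
y,x=np.where(l==k);P=ray(c,np.c_[x,y],.0425)
r=cv2.minAreaRect((P*1000).astype('float32'));print("keeper rect",r);print(cv2.boxPoints(r).round(1).tolist())
print("keeper corners",ray(c,crop([[30,120],[30,163],[726,190],[722,233]]),.0425).round(4).tolist())
print("board top outer L,R",ray(c,crop([[57,42],[762,110]]),.048).round(4).tolist())
print("lip front L,R",ray(c,crop([[37,277],[733,348]]),.024).round(4).tolist())
print("knob top",ray(c,crop([[680,197]]),.0595).round(4).tolist())
print("tile foot front L,R",ray(c,crop([[219,272],[302,279]]),.022).round(4).tolist())
print("tile plate top mid",ray(c,crop([[224,177],[308,184]]),.058+.016).round(4).tolist())
E
```

```text
[196 165 125  21 800]
keeper rect ((618.9658203125, 51.303443908691406), (287.9820556640625, 19.879785537719727), 82.76382446289062)
[[591.0, -90.30000305175781], [610.7000122070312, -92.80000305175781], [647.0, 192.89999389648438], [627.2000122070312, 195.39999389648438]]
keeper corners [[0.647, 0.1937], [0.6257, 0.1936], [0.6052, -0.1398], [0.5842, -0.1366]]
board top outer L,R [[0.684, 0.1801], [0.643, -0.1587]]
lip front L,R [[0.5734, 0.1926], [0.5311, -0.1428]]
knob top [[0.5987, -0.1137]]
tile foot front L,R [[0.5742, 0.1045], [0.5699, 0.0644]]
tile plate top mid [[0.6096, 0.0993], [0.6055, 0.0607]]
```

```bash
cat >> h.py <<'E'
O=np.array([.606,.0183]);A=-.126
RX=np.array([np.cos(A),np.sin(A)]);RY=np.array([-np.sin(A),np.cos(A)])
def rack(p): d=np.asarray(p)-O; return np.stack([d@RX,d@RY],-1)
def now(): 
    o=robot.get_obs();p=o["ee_pos"];r=rack(p[:2])
    print("t",round(o["time"],2),"rack tip mm",(r*1000).round(1),round((p[2]-robot.tip_reach)*1000,1),"ori",o["orientation"].round(3),"F",o["wrist_force"].round(1),"open",round(o["opening"],3));return o
def go(x,y,z): # rack mm of tip -> tool shift cm
    o=now();p=o["ee_pos"];w=O+x/1000*RX+y/1000*RY;d=w-p[:2];yw=o["orientation"][2]
    s=np.array([d@[np.cos(yw),np.sin(yw)],d@[np.sin(yw),-np.cos(yw)],p[2]-robot.tip_reach-z/1000])
    print("shift cm",(s*100).round(2),"turn",round(yw-A,3))
E
python3 -c "
from h import *
go(10,-172,110)
print(robot.tip_reach)"
```

```text
t 0.15 rack tip mm [-369.8 -594.1] 205.0 ori [-3.141 -0.     0.304] F [ 0.  -0.3 -0.3] open 0.094
shift cm [ 52.11 -22.55   9.5 ] turn 0.43
0.022
```

apply_moves:
  moves:
    - [[5.2,-2.3,0],0.14,0]
    - [[10.4,-4.5,0],0.28,0]
    - [[15.6,-6.8,0],0.43,0]
    - [[20.8,-9.0,0],0.43,0]
    - [[26,-11.3,0],0.43,0]
    - [[31.3,-13.5,0],0.43,0]
    - [[36.5,-15.8,0],0.43,0]
    - [[41.7,-18,3],0.43,0]
    - [[47,-20.3,6],0.43,0]
    - [[52.1,-22.5,9.5],0.43,0]
    - [[52.1,-22.5,9.5],0.43,0]
    - [[52.1,-22.5,9.5],0.43,0]
    - [[52.1,-22.5,9.5],0.43,0]
    - [[52.1,-22.5,9.5],0.43,0]
    - [[52.1,-22.5,9.5],0.43,0]
    - [[52.1,-22.5,9.5],0.43,0]

```text
time: 1.75
ee_pos: [0.594, -0.1553, 0.1335]
orientation: [3.141, -0.001, -0.128]
wrist_force: [-0.3, -0.8, -0.5]
opening: 0.0004
grasp_force: 0.0
```

```bash
python3 -c "
from h import *
go(10,-172,48)"
```

```text
t 1.75 rack tip mm [   9.9 -173.8] 111.5 ori [ 3.141e+00 -1.000e-03 -1.280e-01] F [-0.3 -0.8 -0.5] open 0.0
shift cm [ 0.01 -0.18  6.35] turn -0.002
```

apply_moves:
  moves:
    - [[0,-0.1,3],0,0]
    - [[0,-0.1,5],0,0]
    - [[0,-0.1,6.3],0,0]
    - [[0,-0.1,6.3],0,0]
    - [[0,-1,6.3],0,0]
    - [[0,-1.6,6.3],0,0]
    - [[0,-2.1,6.3],0,0]
    - [[0,-2.6,6.3],0,0]
    - [[0,-3.2,6.3],0,0]
    - [[0,-4,6.3],0,0]
    - [[0,-4.8,6.3],0,0]
    - [[0,-5.6,6.3],0,0]
    - [[0,-6.4,6.3],0,0]
    - [[0,-7.2,6.3],0,0]
    - [[0,-8,6.3],0,0]
    - [[0,-8.6,6.3],0,0]
    - [[0,-9,6.3],0,0]
    - [[0,-9.3,6.3],0,0]
    - [[0,-9.5,6.3],0,0]
    - [[0,-9.5,6.3],0,0]

```text
time: 3.75
ee_pos: [0.6062, -0.0598, 0.0693]
orientation: [-3.141, 0.0, -0.126]
wrist_force: [-0.1, 0.1, -0.3]
opening: 0.0005
grasp_force: 0.1
```

Run:
```python
from h import *
go(10,-5,48)
for n in("top","scene"):
    c=optics.camera(n)
    a=c["frame"][130:225,180:360] if n=="top" else c["frame"][150:245,180:320]
    a=cv2.resize(a,None,fx=4.2,fy=4.2,interpolation=cv2.INTER_CUBIC)[:,:,::-1]
    globals()[n]=np.clip(a*1.5,0,255).astype('uint8')
w=max(top.shape[1],scene.shape[1]);z=lambda i:cv2.copyMakeBorder(i,0,0,0,w-i.shape[1],0)
im=np.vstack([z(top),z(scene)]);print(im.shape);cv2.imwrite("pics/a.png",im[:,:,:] if im.shape[0]<=600 else cv2.resize(im,None,fx=.75,fy=.75))
```

```text
t 3.75 rack tip mm [ 10.1 -77.4] 47.3 ori [-3.141  0.    -0.126] F [-0.1  0.1 -0.3] open 0.0
shift cm [-0.01 -7.24 -0.07] turn -0.0
(798, 756, 3)
```

View pics/a.png

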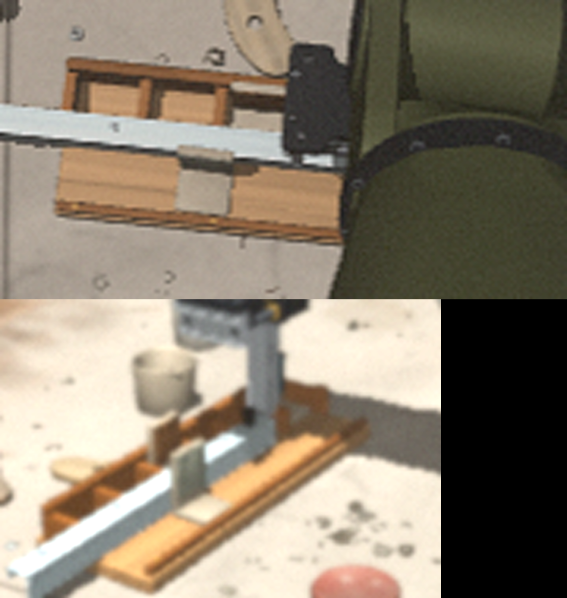

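The keeper is sliding left with the finger and the pale tile has not moved. I'll continue to just short of the target.

apply_moves:
  moves:
    - [[0,-0.6,0],0,0]
    - [[0,-1.2,0],0,0]
    - [[0,-2,0],0,0]
    - [[0,-2.8,0],0,0]
    - [[0,-3.6,0],0,0]
    - [[0,-4.4,0],0,0]
    - [[0,-5.2,0],0,0]
    - [[0,-5.8,0],0,0]
    - [[0,-6.3,0],0,0]
    - [[0,-6.7,0],0,0]
    - [[0,-7,0],0,0]
    - [[0,-7.2,0],0,0]
    - [[0,-7.2,0],0,0]
    - [[0,-7.2,0],0,0]

```text
time: 5.25
ee_pos: [0.6155, 0.0114, 0.0696]
orientation: [-3.141, -0.0, -0.126]
wrist_force: [-0.5, 0.3, 0.4]
opening: 0.0004
grasp_force: 0.0
```

apply_moves:
  moves:
    - [[0,0.8,0],0,0]
    - [[0,1.2,-4],0,0]
    - [[0,3,-9],0,0]
    - [[0,8,-12],0,0]
    - [[0,13,-12],0,0]
    - [[0,18,-12],0,0]
    - [[0,22,-12],0,0]
    - [[0,25,-12],0,0]
    - [[0,25,-12],0,0]
    - [[0,25,-12],0,0]

```text
time: 6.25
ee_pos: [0.5836, -0.2371, 0.1893]
orientation: [-3.141, 0.0, -0.128]
wrist_force: [0.6, 0.1, -0.1]
opening: 0.0005
grasp_force: 0.0
```

Run:
```python
from h import *
now()
c=optics.camera("top");a=c["frame"][130:225,130:360]
a=cv2.resize(a,None,fx=3.4,fy=3.4,interpolation=cv2.INTER_CUBIC)[:,:,::-1];top=np.clip(a*1.6,0,255).astype('uint8')
c=optics.camera("scene");a=c["frame"][155:245,180:320]
a=cv2.resize(a,None,fx=3,fy=3,interpolation=cv2.INTER_CUBIC)[:,:,::-1];s=np.clip(a*1.4,0,255).astype('uint8')
s=cv2.copyMakeBorder(s,0,0,0,top.shape[1]-s.shape[1],0);im=np.vstack([top,s]);print(im.shape);cv2.imwrite("pics/b.png",im)
```

```text
t 6.25 rack tip mm [   9.8 -256.2] 167.3 ori [-3.141  0.    -0.128] F [ 0.6  0.1 -0.1] open 0.0
(593, 782, 3)
```

View pics/b.png

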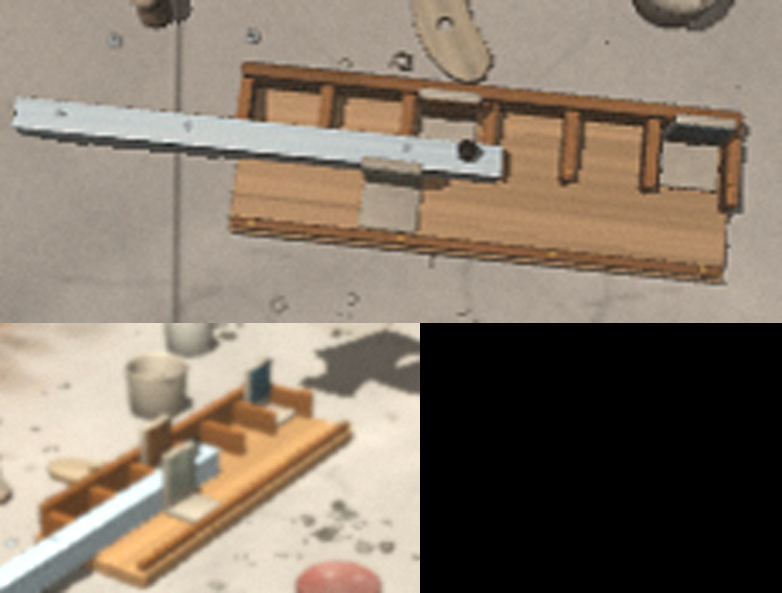

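The finger is clear of the keeper and gaps 1-2 are open. The keeper end is at about column 502 of the crop, next to the divider between gaps 3 and 4. I'll measure it along the rack.

```bash
cat >> h.py <<'E'
def prof(c,x,z,y0,y1,step=2):
    ys=np.arange(y0,y1,step)/1000.;w=O+x/1000*RX+ys[:,None]*RY
    P=np.c_[w,np.full(len(ys),z/1000)];T=np.linalg.inv(c["cam_to_world"])
    uv=cv2.projectPoints(P,cv2.Rodrigues(T[:3,:3])[0],T[:3,3],c["mtx"],np.array(c["D"]))[0].reshape(-1,2).astype('float32')
    v=cv2.remap(c["frame"],uv[:,0].copy(),uv[:,1].copy(),cv2.INTER_LINEAR)[:,0].astype(int)
    return (ys*1000),v
def edges(c,x,z,y0,y1,ch=2,thr=None):
    y,v=prof(c,x,z,y0,y1,.5);s=v[:,ch].astype(float);t=thr or (s.max()+s.min())/2
    i=np.where(np.diff(np.sign(s-t)))[0];return [float(round(k,1)) for k in y[i]],round(t)
E
python3 - <<'E'
from h import *
c=optics.camera("top")
for x in(2,6,16): print("keeper end",x,edges(c,x,42.5,-40,10))
for x in(22,28): 
  y,v=prof(c,x,40,-125,-40,3);print(x,[(int(a),int(b)) for a,b in zip(y,v[:,0])])
y,v=prof(c,-3,42.5,-40,20,3);
for yy in(-110,-60,20,80):
  pass
y,v=prof(c,-40,24,-190,-150,2);print([(int(a),*map(int,b)) for a,b in zip(y,v)])
y,v=prof(c,-40,24,150,190,2);print([(int(a),*map(int,b)) for a,b in zip(y,v)])
E
```

```text
keeper end 2 ([-11.0, -10.5], 76)
keeper end 6 ([-11.0], 76)
keeper end 16 ([-10.5, 5.0], 71)
22 [(-125, 105), (-122, 105), (-119, 88), (-116, 66), (-113, 97), (-110, 93), (-107, 65), (-104, 67), (-101, 106), (-98, 104), (-95, 104), (-92, 103), (-89, 103), (-86, 105), (-83, 103), (-80, 102), (-77, 104), (-74, 104), (-71, 104), (-68, 106), (-65, 96), (-62, 53), (-59, 82), (-56, 97), (-53, 88), (-50, 75), (-47, 99), (-44, 103), (-41, 103)]
28 [(-125, 104), (-122, 104), (-119, 82), (-116, 66), (-113, 95), (-110, 95), (-107, 68), (-104, 72), (-101, 104), (-98, 105), (-95, 101), (-92, 100), (-89, 102), (-86, 102), (-83, 102), (-80, 103), (-77, 101), (-74, 103), (-71, 105), (-68, 101), (-65, 70), (-62, 57), (-59, 77), (-56, 96), (-53, 86), (-50, 67), (-47, 100), (-44, 104), (-41, 105)]
[(-190, 110, 102, 95), (-188, 111, 103, 96), (-186, 110, 103, 95), (-184, 111, 105, 96), (-182, 113, 107, 98), (-180, 113, 106, 98), (-178, 113, 105, 97), (-176, 113, 105, 97), (-174, 114, 107, 98), (-172, 110, 103, 95), (-170, 70, 64, 59), (-168, 90, 71, 55), (-166, 102, 80, 59), (-164, 106, 83, 62), (-162, 106, 84, 62), (-160, 105, 84, 62), (-158, 106, 83, 61), (-156, 106, 83, 61), (-154, 106, 84, 62), (-152, 107, 84, 62)]
[(150, 116, 91, 68), (152, 114, 89, 68), (154, 114, 89, 67), (156, 114, 90, 67), (158, 114, 91, 67), (160, 114, 91, 67), (162, 112, 89, 65), (164, 114, 89, 68), (166, 114, 89, 68), (168, 111, 89, 67), (170, 107, 91, 74), (172, 105, 97, 86), (174, 106, 98, 91), (176, 107, 98, 93), (178, 107, 99, 92), (180, 105, 97, 91), (182, 105, 97, 91), (184, 105, 98, 90), (186, 105, 97, 90), (188, 105, 99, 92)]
```

apply_moves:
  moves:
    - [[0,-5,0],0,0]
    - [[0,-10,0],0,0]
    - [[0,-15,0],0,0]
    - [[0,-20,2],0,0]
    - [[0,-23.1,6],0,0]
    - [[0,-23.1,9],0,0]
    - [[0,-23.1,11.9],0,0]
    - [[0,-23.1,11.9],0,0]
    - [[0,-23.8,11.9],0,0]
    - [[0,-24.4,11.9],0,0]
    - [[0,-24.9,11.9],0,0]
    - [[0,-25.2,11.9],0,0]
    - [[0,-25.5,11.9],0,0]
    - [[0,-25.7,11.9],0,0]
    - [[0,-25.9,11.9],0,0]
    - [[0,-26.1,11.9],0,0]
    - [[0,-26.1,11.9],0,0]
    - [[0,-26.1,11.9],0,0]

```text
time: 8.2
ee_pos: [0.6172, 0.0223, 0.0712]
orientation: [-3.141, -0.001, -0.126]
wrist_force: [0.1, -0.6, 3.9]
opening: 0.0005
grasp_force: 2.0
```

Run:
```python
from h import *
now()
```

```text
t 8.2 rack tip mm [10.6  5.4] 49.2 ori [-3.141e+00 -1.000e-03 -1.260e-01] F [ 0.1 -0.6  3.9] open 0.0
```

apply_moves:
  moves:
    - [[0,0.8,0],0,0]
    - [[0,1.2,-4],0,0]
    - [[0,3,-9],0,0]
    - [[0,8,-12],0,0]
    - [[0,13,-12],0,0]
    - [[0,18,-12],0,0]
    - [[0,22,-12],0,0]
    - [[0,25,-12],0,0]
    - [[0,25,-12],0,0]

```text
time: 9.1
ee_pos: [0.584, -0.2296, 0.1899]
orientation: [3.142, 0.001, -0.131]
wrist_force: [-0.2, 1.5, 1.0]
opening: 0.0005
grasp_force: 0.0
```

Run:
```python
from h import *
go(-15,108,110)
c=optics.camera("top")
for x in(2,6,16): print("keeper end",x,edges(c,x,42.5,-40,10))
cv2.imwrite("pics/c.png",c["frame"][:,:,::-1])
for x in(-40,-35,-30,-25): 
  y,v=prof(c,x,22,30,95,2.5);print(x,[(int(a),int(b[0]-b[2])) for a,b in zip(y,v)])
```

```text
t 9.1 rack tip mm [   9.3 -248.7] 167.9 ori [ 3.142e+00  1.000e-03 -1.310e-01] F [-0.2  1.5  1. ] open 0.001
shift cm [ -2.6  -35.66   5.79] turn -0.005
keeper end 2 ([-1.0], 76)
keeper end 6 ([-1.5], 76)
keeper end 16 ([-1.0], 77)
-40 [(30, 47), (32, 48), (35, 48), (37, 49), (40, 42), (42, 21), (45, 17), (47, 20), (50, 19), (52, 20), (55, 19), (57, 19), (60, 20), (62, 21), (65, 22), (67, 21), (70, 22), (72, 20), (75, 21), (77, 20), (80, 21), (82, 34), (85, 49), (87, 48), (90, 49), (92, 48)]
-35 [(30, 47), (32, 47), (35, 47), (37, 48), (40, 43), (42, 22), (45, 19), (47, 21), (50, 20), (52, 20), (55, 20), (57, 20), (60, 21), (62, 21), (65, 21), (67, 21), (70, 21), (72, 21), (75, 20), (77, 22), (80, 22), (82, 35), (85, 49), (87, 50), (90, 49), (92, 50)]
-30 [(30, 46), (32, 47), (35, 47), (37, 47), (40, 41), (42, 24), (45, 18), (47, 20), (50, 20), (52, 21), (55, 22), (57, 21), (60, 22), (62, 22), (65, 21), (67, 23), (70, 22), (72, 22), (75, 22), (77, 22), (80, 23), (82, 30), (85, 40), (87, 44), (90, 44), (92, 44)]
-25 [(30, 49), (32, 50), (35, 49), (37, 50), (40, 48), (42, 31), (45, 18), (47, 21), (50, 21), (52, 21), (55, 21), (57, 22), (60, 21), (62, 20), (65, 21), (67, 21), (70, 21), (72, 21), (75, 21), (77, 20), (80, 22), (82, 34), (85, 47), (87, 49), (90, 50), (92, 49)]
```

apply_moves:
  moves:
    - [[-0.3,-5,0],0,0]
    - [[-0.6,-10,0],0,0]
    - [[-1,-15,0],0,0]
    - [[-1.4,-20,0],0,0]
    - [[-1.8,-25,0],0,0]
    - [[-2.2,-30,0],0,0]
    - [[-2.5,-34,2],0,0]
    - [[-2.5,-35.7,6],0,0]
    - [[-2.5,-35.7,10],0,0]
    - [[-2.5,-35.7,10],0,0]
    - [[-2.5,-35.7,10],0,0]

```text
time: 10.25
ee_pos: [0.6053, 0.1321, 0.0913]
orientation: [-3.142, 0.0, -0.126]
wrist_force: [1.2, 0.3, 0.9]
opening: 0.0003
grasp_force: 0.0
```

```bash
python3 -c "
from h import *
go(-15,108,19)"
```

```text
t 10.25 rack tip mm [-15.  112.9] 69.3 ori [-3.142  0.    -0.126] F [1.2 0.3 0.9] open 0.0
shift cm [-0.    0.49  5.03] turn 0.0
```

apply_moves:
  moves:
    - [[-0.1,0,2.5],0,0]
    - [[-0.1,0,4],0,0]
    - [[-0.1,0,5],0,0]
    - [[-0.1,0,5],0,0]
    - [[-0.1,0.7,5],0,0]
    - [[-0.1,1.2,5],0,0]
    - [[-0.1,1.6,5],0,0]
    - [[-0.1,2,5],0,0]
    - [[-0.1,2.5,5],0,0]
    - [[-0.1,3,5],0,0]
    - [[-0.1,3.5,5],0,0]
    - [[-0.1,4,5],0,0]
    - [[-0.1,4.5,5],0,0]
    - [[-0.1,5,5],0,0]
    - [[-0.1,5.5,5],0,0]
    - [[-0.1,6,5],0,0]
    - [[-0.1,6.5,5],0,0]
    - [[-0.1,6.9,5],0,0]
    - [[-0.1,7.2,5],0,0]
    - [[-0.1,7.2,5],0,0]

```text
time: 12.25
ee_pos: [0.5953, 0.0599, 0.0404]
orientation: [3.141, 0.0, -0.127]
wrist_force: [0.5, -0.2, 0.3]
opening: 0.0004
grasp_force: 0.1
```

Run:
```python
from h import *
go(-16,9,19)
c=optics.camera("top");a=c["frame"][130:225,180:360]
a=cv2.resize(a,None,fx=3.4,fy=3.4,interpolation=cv2.INTER_CUBIC)[:,:,::-1];top=np.clip(a*1.6,0,255).astype('uint8')
c=optics.camera("scene");a=c["frame"][155:245,180:320]
a=cv2.resize(a,None,fx=3,fy=3,interpolation=cv2.INTER_CUBIC)[:,:,::-1];s=np.clip(a*1.4,0,255).astype('uint8')
s=cv2.copyMakeBorder(s,0,0,0,top.shape[1]-s.shape[1],0);cv2.imwrite("pics/d.png",np.vstack([top,s]))
```

```text
t 12.25 rack tip mm [-15.8  40. ] 18.4 ori [ 3.141  0.    -0.127] F [ 0.5 -0.2  0.3] open 0.0
shift cm [-0.01  3.1  -0.06] turn -0.001
```

View pics/d.png

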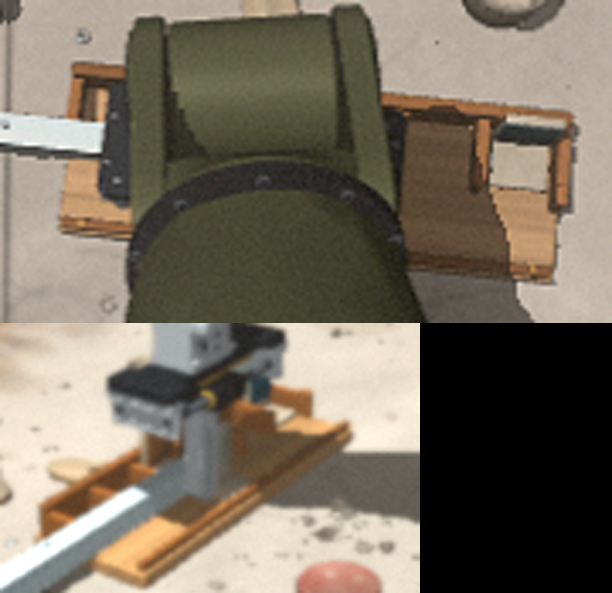

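The finger stands in the channel pushing the tile, which it hides, and the rest of the scene is unchanged. I'll continue to the gap 3 position, then lift away and measure.

apply_moves:
  moves:
    - [[0,0.4,0],0,0]
    - [[0,0.8,0],0,0]
    - [[0,1.3,0],0,0]
    - [[0,1.8,0],0,0]
    - [[0,2.3,0],0,0]
    - [[0,2.7,0],0,0]
    - [[0,3.0,0],0,0]
    - [[0,3.2,0],0,0]
    - [[0,3.35,0],0,0]
    - [[0,3.5,0],0,0]
    - [[0,3.5,0],0,0]

```text
time: 13.45
ee_pos: [0.5909, 0.0255, 0.0405]
orientation: [3.142, 0.0, -0.126]
wrist_force: [0.6, -0.6, -0.3]
opening: 0.0005
grasp_force: 0.1
```

```bash
python3 -c "
from h import *
now()"
```

```text
t 13.45 rack tip mm [-15.8   5.3] 18.5 ori [ 3.142  0.    -0.126] F [ 0.6 -0.6 -0.3] open 0.0
```

apply_moves:
  moves:
    - [[-0.1,-0.8,0],0,0]
    - [[-0.1,-1.0,-4],0,0]
    - [[-0.1,-1,-8],0,0]
    - [[-0.1,-5,-12],0,0]
    - [[-0.1,-10,-14],0,0]
    - [[-0.1,-15,-14],0,0]
    - [[-0.1,-20,-14],0,0]
    - [[-0.1,-25,-14],0,0]
    - [[-0.1,-25,-14],0,0]
    - [[-0.1,-25,-14],0,0]

```text
time: 14.45
ee_pos: [0.6208, 0.2757, 0.1798]
orientation: [3.141, 0.001, -0.123]
wrist_force: [0.1, -0.9, 0.4]
opening: 0.0005
grasp_force: 0.0
```

Run:
```python
from h import *
go(-28,-28,110)
c=optics.camera("top")
for x in(2,6,16): print("keeper end",x,edges(c,x,42.5,-30,10))
for x in(-40,-35,-30): 
  y,v=prof(c,x,22,-65,10,2.5);print(x,[(int(a),int(b[0]-b[2])) for a,b in zip(y,v)])
a=c["frame"][130:225,180:360]
a=cv2.resize(a,None,fx=4,fy=4,interpolation=cv2.INTER_CUBIC)[:,:,::-1];cv2.imwrite("pics/e.png",np.clip(a*1.6,0,255).astype('uint8'))
```

```text
t 14.45 rack tip mm [-17.7 257.2] 157.8 ori [ 3.141e+00  1.000e-03 -1.230e-01] F [ 0.1 -0.9  0.4] open 0.0
shift cm [-1.1  28.52  4.78] turn 0.003
keeper end 2 ([-15.5, -10.5, -1.0], 92)
keeper end 6 ([-1.0], 92)
keeper end 16 ([-1.0, -0.5], 94)
-40 [(-65, 53), (-62, 54), (-60, 53), (-57, 53), (-55, 54), (-52, 53), (-50, 54), (-47, 51), (-45, 33), (-42, 21), (-40, 23), (-37, 23), (-35, 24), (-32, 24), (-30, 23), (-27, 25), (-25, 23), (-22, 26), (-20, 25), (-17, 25), (-15, 23), (-12, 24), (-10, 25), (-7, 24), (-5, 32), (-2, 51), (0, 57), (2, 56), (5, 55), (7, 58)]
-35 [(-65, 56), (-62, 57), (-60, 57), (-57, 57), (-55, 57), (-52, 56), (-50, 59), (-47, 56), (-45, 36), (-42, 21), (-40, 23), (-37, 24), (-35, 24), (-32, 25), (-30, 26), (-27, 25), (-25, 26), (-22, 25), (-20, 25), (-17, 26), (-15, 25), (-12, 26), (-10, 25), (-7, 25), (-5, 31), (-2, 48), (0, 56), (2, 54), (5, 53), (7, 55)]
-30 [(-65, 57), (-62, 57), (-60, 58), (-57, 58), (-55, 57), (-52, 57), (-50, 57), (-47, 48), (-45, 22), (-42, 23), (-40, 25), (-37, 24), (-35, 25), (-32, 24), (-30, 23), (-27, 24), (-25, 25), (-22, 25), (-20, 26), (-17, 25), (-15, 26), (-12, 26), (-10, 25), (-7, 26), (-5, 37), (-2, 54), (0, 56), (2, 56), (5, 56), (7, 56)]
```

View pics/e.png

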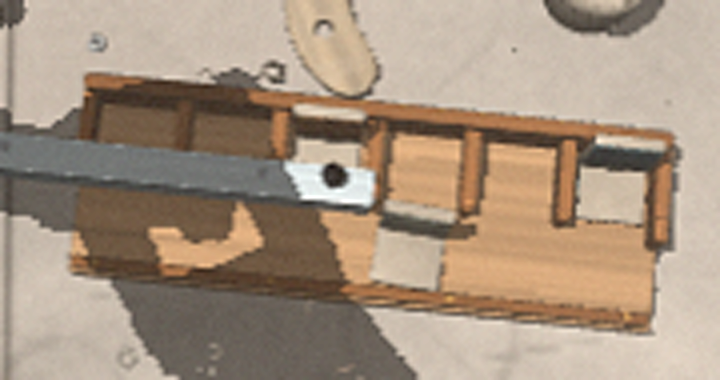

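Tile centre is at about y=-25 and the gap centre is at -28, so it needs 3-4 mm more to the right. The keeper end is at -1, which means gap 3 is open and gap 4 is shut.

apply_moves:
  moves:
    - [[0,5,0],0,0]
    - [[0,10,0],0,0]
    - [[0,15,0],0,0]
    - [[0,20,2],0,0]
    - [[0.1,22.9,6],0,0]
    - [[0.1,22.9,10],0,0]
    - [[0.1,22.9,13],0,0]
    - [[0.1,22.9,13.9],0,0]
    - [[0.1,23.5,13.9],0,0]
    - [[0.1,24,13.9],0,0]
    - [[0.1,24.4,13.9],0,0]
    - [[0.1,24.7,13.9],0,0]
    - [[0.1,25,13.9],0,0]
    - [[0.1,25,13.9],0,0]

```text
time: 15.9
ee_pos: [0.5911, 0.0253, 0.0419]
orientation: [-3.142, -0.001, -0.126]
wrist_force: [0.2, -0.2, -0.0]
opening: 0.0004
grasp_force: 0.1
```

```bash
python3 -c "
from h import *
go(-16,1.7,19)"
```

```text
t 15.9 rack tip mm [-15.7   5.1] 19.9 ori [-3.142e+00 -1.000e-03 -1.260e-01] F [ 0.2 -0.2 -0. ] open 0.0
shift cm [-0.03  0.34  0.09] turn -0.0
```

apply_moves:
  moves:
    - [[0,0.15,0],0,0]
    - [[0,0.3,0],0,0]
    - [[0,0.35,0],0,0]
    - [[0,0.35,0],0,0]
    - [[0,-0.5,0],0,0]
    - [[0,-0.8,-3],0,0]
    - [[0,-0.8,-7],0,0]
    - [[0,-5,-12],0,0]
    - [[0,-10,-14],0,0]
    - [[0,-15,-14],0,0]
    - [[0,-20,-14],0,0]
    - [[0,-25,-14],0,0]
    - [[0,-25,-14],0,0]
    - [[0,-25,-14],0,0]

```text
time: 17.3
ee_pos: [0.6217, 0.2766, 0.1807]
orientation: [3.141, 0.001, -0.123]
wrist_force: [-0.5, -0.3, -0.2]
opening: 0.0006
grasp_force: 0.0
```

Run:
```python
from h import *
go(-29,-28,26)
c=optics.camera("top")
print("keeper end",edges(c,6,42.5,-30,10))
for x in(-40,-30): 
  y,v=prof(c,x,22,-60,5,1.5);d=v[:,0]-v[:,2];print(x,[float(k) for k in y[np.where(np.diff((d<38).astype(int)))[0]]])
```

```text
t 17.3 rack tip mm [-16.9 258.3] 158.7 ori [ 3.141e+00  1.000e-03 -1.230e-01] F [-0.5 -0.3 -0.2] open 0.001
shift cm [-1.3  28.62 13.27] turn 0.003
keeper end ([-1.0], 93)
-40 [-48.0, -7.5]
-30 [-49.5, -9.0]
```

apply_moves:
  moves:
    - [[-0.3,5,0],0,0]
    - [[-0.5,10,0],0,0]
    - [[-0.8,15,0],0,0]
    - [[-1,20,0],0,0]
    - [[-1.2,25,0],0,0]
    - [[-1.2,28.6,3],0,0]
    - [[-1.2,28.6,6],0,0]
    - [[-1.2,28.6,8],0,0]
    - [[-1.2,28.6,10],0,0]
    - [[-1.2,28.6,12],0,0]
    - [[-1.2,28.6,12.7],0,0]
    - [[-1.2,28.6,12.7],0,0]
    - [[-1.2,28.6,12.7],0,0]

```text
time: 18.65
ee_pos: [0.5748, -0.009, 0.0555]
orientation: [3.142, -0.001, -0.127]
wrist_force: [-0.2, 0.2, 0.3]
opening: 0.0006
grasp_force: 0.0
```

```bash
python3 -c "
from h import *
go(0,-28,26)"
```

```text
t 18.65 rack tip mm [-27.5 -31. ] 33.5 ori [ 3.142e+00 -1.000e-03 -1.270e-01] F [-0.2  0.2  0.3] open 0.001
shift cm [ 2.75 -0.3   0.75] turn -0.001
```

apply_moves:
  moves:
    - [[0,-0.3,0.4],0,0]
    - [[0,-0.3,0.8],0,0]
    - [[0,-0.3,0.8],0,0]
    - [[0.3,-0.3,0.8],0,0]
    - [[0.6,-0.3,0.8],0,0]
    - [[0.8,-0.3,0.8],0,0]
    - [[1,-0.3,0.8],0,0]
    - [[1.2,-0.3,0.8],0,0]
    - [[1.4,-0.3,0.8],0,0]
    - [[1.6,-0.3,0.8],0,0]
    - [[1.8,-0.3,0.8],0,0]
    - [[2,-0.3,0.8],0,0]
    - [[2.2,-0.3,0.8],0,0]
    - [[2.4,-0.3,0.8],0,0]
    - [[2.6,-0.3,0.8],0,0]
    - [[2.7,-0.3,0.8],0,0]
    - [[2.7,-0.3,0.8],0,0]

```text
time: 20.35
ee_pos: [0.6018, -0.0091, 0.0464]
orientation: [-3.142, -0.0, -0.126]
wrist_force: [-0.5, -0.1, 0.1]
opening: 0.0004
grasp_force: 0.0
```

Run:
```python
from h import *
go(28.5,-28,26)
c=optics.camera("scene");a=c["frame"][150:240,190:310]
a=cv2.resize(a,None,fx=5,fy=5,interpolation=cv2.INTER_CUBIC)[:,:,::-1];cv2.imwrite("pics/f.png",np.clip(a*1.5,0,255).astype('uint8'))
```

```text
t 20.35 rack tip mm [ -0.7 -27.7] 24.4 ori [-3.142 -0.    -0.126] F [-0.5 -0.1  0.1] open 0.0
shift cm [ 2.92  0.03 -0.16] turn -0.0
```

View pics/f.png

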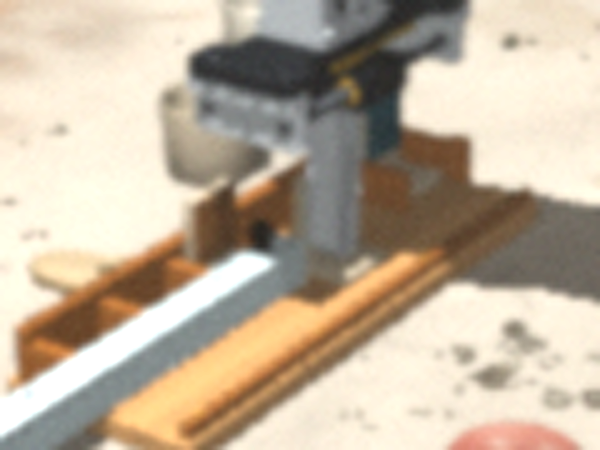

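The finger is behind the plate and the tile's foot shows at about (355,268), moving into gap 3; the keeper is undisturbed. I'll push on.

apply_moves:
  moves:
    - [[0.2,0,-0.1],0,0]
    - [[0.4,0,-0.1],0,0]
    - [[0.6,0,-0.1],0,0]
    - [[0.8,0,-0.1],0,0]
    - [[1,0,-0.1],0,0]
    - [[1.2,0,-0.1],0,0]
    - [[1.4,0,-0.1],0,0]
    - [[1.6,0,-0.1],0,0]
    - [[1.8,0,-0.1],0,0]
    - [[2,0,-0.1],0,0]
    - [[2.2,0,-0.1],0,0]
    - [[2.4,0,-0.1],0,0]
    - [[2.55,0,-0.1],0,0]
    - [[2.7,0,-0.1],0,0]
    - [[2.8,0,-0.1],0,0]
    - [[2.8,0,-0.1],0,0]

```text
time: 22.0
ee_pos: [0.6296, -0.0126, 0.0474]
orientation: [3.142, -0.0, -0.126]
wrist_force: [0.3, 0.2, 0.7]
opening: 0.0005
grasp_force: 0.0
```

```bash
python3 -c "
from h import *
go(28.5,-28,26)"
```

```text
t 22.0 rack tip mm [ 27.3 -27.7] 25.4 ori [ 3.142 -0.    -0.126] F [0.3 0.2 0.7] open 0.0
shift cm [ 0.12  0.03 -0.06] turn -0.0
```

apply_moves:
  moves:
    - [[-0.8,0,0],0,0]
    - [[-1.2,0,-1],0,0]
    - [[-1.2,0,-5],0,0]
    - [[-1.2,0,-10],0,0]
    - [[-1.2,5,-14],0,0]
    - [[-1.2,10,-14],0,0]
    - [[-1.2,15,-14],0,0]
    - [[-1.2,20,-14],0,0]
    - [[-1.2,24,-14],0,0]
    - [[-1.2,24,-14],0,0]
    - [[-1.2,24,-14],0,0]

```text
time: 23.1
ee_pos: [0.5868, -0.2498, 0.188]
orientation: [-3.142, -0.0, -0.128]
wrist_force: [1.0, 0.2, 0.6]
opening: 0.0007
grasp_force: 0.0
```

Run:
```python
from h import *
go(10,60,110)
c=optics.camera("top")
print("keeper end",edges(c,6,42.5,-30,10))
a=c["frame"][130:225,180:360]
a=cv2.resize(a,None,fx=4,fy=4,interpolation=cv2.INTER_CUBIC)[:,:,::-1];cv2.imwrite("pics/g.png",np.clip(a*1.6,0,255).astype('uint8'))
# foot front edge / plate along rack x at y=-28 compare with the neighbours
for yy in(-28,-140):
  xs=np.arange(-20,50,2)/1000.;w=O+xs[:,None]*RX+yy/1000*RY
  out=[]
  for x in xs*1000:
    y,v=prof(c,x,22,yy,yy+1,2);out.append((int(x),int(v[0,0]),int(v[0,0]-v[0,2])))
  print(yy,out)
```

```text
t 23.1 rack tip mm [  14.7 -268.4] 166.0 ori [-3.142 -0.    -0.128] F [1.  0.2 0.6] open 0.001
shift cm [ -0.53 -32.84   5.6 ] turn -0.002
keeper end ([-10.5, -1.0], 76)
-28 [(-20, 107, 47), (-18, 102, 43), (-16, 102, 44), (-14, 103, 45), (-12, 103, 44), (-10, 101, 42), (-8, 101, 42), (-6, 104, 46), (-4, 105, 46), (-2, 104, 44), (0, 105, 45), (2, 89, 38), (4, 85, 25), (6, 101, 18), (8, 109, 21), (10, 107, 21), (12, 107, 22), (14, 106, 21), (16, 106, 21), (18, 106, 20), (20, 107, 20), (22, 106, 21), (24, 106, 21), (26, 104, 20), (28, 102, 20), (30, 104, 21), (32, 100, 19), (34, 95, 19), (36, 63, 14), (38, 43, 10), (40, 41, 8), (42, 43, 8), (44, 45, 8), (46, 47, 8), (48, 69, 11)]
-140 [(-20, 103, 44), (-18, 101, 43), (-16, 102, 42), (-14, 102, 45), (-12, 101, 43), (-10, 101, 43), (-8, 100, 42), (-6, 100, 42), (-4, 102, 43), (-2, 102, 42), (0, 100, 43), (2, 99, 43), (4, 101, 43), (6, 91, 36), (8, 74, 20), (10, 108, 20), (12, 109, 21), (14, 108, 22), (16, 108, 22), (18, 107, 21), (20, 106, 21), (22, 107, 21), (24, 106, 20), (26, 105, 21), (28, 104, 21), (30, 103, 19), (32, 103, 21), (34, 103, 21), (36, 104, 21), (38, 72, 15), (40, 41, 9), (42, 30, 6), (44, 30, 4), (46, 30, 3), (48, 30, 1)]
```

View pics/g.png

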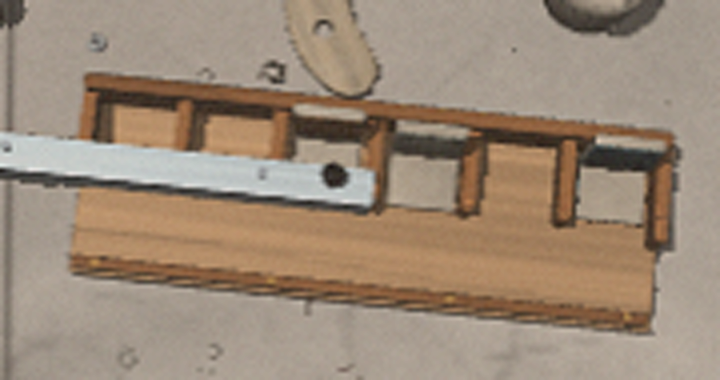

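The tile is square in gap 3, origin x about 23 mm, and the keeper has not moved. I'll nudge it about 2 mm deeper for margin.

apply_moves:
  moves:
    - [[0,-5,0],0,0]
    - [[0,-10,0],0,0]
    - [[0,-15,0],0,0]
    - [[0,-20,0],0,0]
    - [[0,-24,3],0,0]
    - [[0,-24,7],0,0]
    - [[0,-24,11],0,0]
    - [[0,-24,13],0,0]
    - [[0,-24,14],0,0]
    - [[0,-24,14],0,0]
    - [[0.5,-24,14],0,0]
    - [[0.9,-24,14],0,0]
    - [[1.2,-24,14],0,0]
    - [[1.2,-24,14],0,0]

```text
time: 24.55
ee_pos: [0.6301, -0.0127, 0.0481]
orientation: [-3.142, -0.001, -0.126]
wrist_force: [0.5, 0.4, -1.0]
opening: 0.0004
grasp_force: 0.0
```

```bash
python3 -c "
from h import *
go(29.6,-28,26)"
```

```text
t 24.55 rack tip mm [ 27.8 -27.7] 26.1 ori [-3.142e+00 -1.000e-03 -1.260e-01] F [ 0.5  0.4 -1. ] open 0.0
shift cm [0.18 0.03 0.01] turn -0.0
```

apply_moves:
  moves:
    - [[0.1,0,0],0,0]
    - [[0.2,0,0],0,0]
    - [[0.2,0,0],0,0]
    - [[-1,0,0],0,0]
    - [[-1.8,0,-1],0,0]
    - [[-1.8,0,-5],0,0]
    - [[-1.8,0,-9],0,0]
    - [[-1.8,-4,-10],0,0]
    - [[-1.8,-8.5,-10],0,0]
    - [[-1.8,-8.5,-10],0,0]
    - [[-1.8,-8.5,-7],0,0]
    - [[-1.8,-8.5,-4],0,0]
    - [[-1.8,-8.5,-2.4],0,0]
    - [[-1.8,-8.5,-2.4],0,0]
    - [[-1.8,-8.5,-2.4],0,0]

```text
time: 26.05
ee_pos: [0.6228, 0.0738, 0.0726]
orientation: [-3.141, -0.001, -0.126]
wrist_force: [0.5, -0.2, 0.1]
opening: 0.0009
grasp_force: 0.0
```

```bash
python3 -c "
from h import *
go(10,-122.6,48)"
```

```text
t 26.05 rack tip mm [ 9.7 57.2] 50.6 ori [-3.141e+00 -1.000e-03 -1.260e-01] F [ 0.5 -0.2  0.1] open 0.001
shift cm [ 0.04 17.98  0.26] turn -0.0
```

apply_moves:
  moves:
    - [[0,0.6,0.2],0,0]
    - [[0,1.1,0.2],0,0]
    - [[0,1.6,0.2],0,0]
    - [[0,2.1,0.2],0,0]
    - [[0,2.7,0.2],0,0]
    - [[0,3.5,0.2],0,0]
    - [[0,4.3,0.2],0,0]
    - [[0,5.1,0.2],0,0]
    - [[0,6,0.2],0,0]
    - [[0,7,0.2],0,0]
    - [[0,8,0.2],0,0]
    - [[0,9,0.2],0,0]
    - [[0,10,0.2],0,0]
    - [[0,11,0.2],0,0]
    - [[0,12,0.2],0,0]
    - [[0,13,0.2],0,0]
    - [[0,14,0.2],0,0]
    - [[0,14.8,0.2],0,0]
    - [[0,15.4,0.2],0,0]
    - [[0,15.8,0.2],0,0]

```text
time: 28.05
ee_pos: [0.6023, -0.0833, 0.0694]
orientation: [3.142, 0.0, -0.126]
wrist_force: [0.2, 1.3, 1.7]
opening: 0.0002
grasp_force: 0.9
```

apply_moves:
  moves:
    - [[0,0.3,0],0,0]
    - [[0,0.6,0],0,0]
    - [[0,0.9,0],0,0]
    - [[0,1.2,0],0,0]
    - [[0,1.4,0],0,0]
    - [[0,1.6,0],0,0]
    - [[0,1.75,0],0,0]
    - [[0,1.85,0],0,0]
    - [[0,1.95,0],0,0]
    - [[0,1.95,0],0,0]

```text
time: 29.05
ee_pos: [0.5999, -0.1021, 0.0694]
orientation: [3.142, 0.0, -0.126]
wrist_force: [-0.1, 0.7, 1.3]
opening: 0.0007
grasp_force: 0.5
```

```bash
python3 -c "
from h import *
go(10,-122.6,48)"
```

```text
t 29.05 rack tip mm [   9.1 -120.2] 47.4 ori [ 3.142  0.    -0.126] F [-0.1  0.7  1.3] open 0.001
shift cm [ 0.09  0.24 -0.06] turn -0.0
```

Creeping to the stop, watching the force.

apply_moves:
  moves:
    - [[0,0.05,0],0,0]
    - [[0,0.1,0],0,0]
    - [[0,0.15,0],0,0]
    - [[0,0.2,0],0,0]
    - [[0,0.25,0],0,0]
    - [[0,0.25,0],0,0]

```text
time: 29.65
ee_pos: [0.5997, -0.1043, 0.0694]
orientation: [-3.141, 0.0, -0.126]
wrist_force: [0.5, 4.4, 1.4]
opening: 0.0005
grasp_force: 2.3
```

apply_moves:
  moves:
    - [[0,0.05,0],0,0]
    - [[0,0.1,0],0,0]
    - [[0,0.1,0],0,0]

```text
time: 29.95
ee_pos: [0.5996, -0.1046, 0.0694]
orientation: [-3.14, 0.0, -0.126]
wrist_force: [1.6, 8.5, 1.9]
opening: 0.0007
grasp_force: 4.7
```

The force is rising with no motion, so the keeper is at its stop. I'll back off, lift clear and look.

apply_moves:
  moves:
    - [[0,-0.4,0],0,0]
    - [[0,-1,0],0,0]
    - [[0,-1,-4],0,0]
    - [[0,-1,-9],0,0]
    - [[0,2,-13],0,0]
    - [[0,7,-14],0,0]
    - [[0,12,-14],0,0]
    - [[0,17,-14],0,0]
    - [[0,20,-14],0,0]
    - [[0,20,-14],0,0]
    - [[0,20,-14],0,0]

```text
time: 31.05
ee_pos: [0.5742, -0.3041, 0.2091]
orientation: [-3.141, 0.001, -0.127]
wrist_force: [0.1, 0.1, -0.7]
opening: 0.0005
grasp_force: 0.0
```

Run:
```python
from h import *
now()
c=optics.camera("top");print("keeper end",edges(c,6,42.5,-175,-150),edges(c,14,42.5,-175,-150))
a=c["frame"][130:225,180:360]
a=cv2.resize(a,None,fx=3.4,fy=3.4,interpolation=cv2.INTER_CUBIC)[:,:,::-1];top=np.clip(a*1.6,0,255).astype('uint8')
c=optics.camera("scene");a=c["frame"][155:245,180:320]
a=cv2.resize(a,None,fx=3,fy=3,interpolation=cv2.INTER_CUBIC)[:,:,::-1];s=np.clip(a*1.4,0,255).astype('uint8')
s=cv2.copyMakeBorder(s,0,0,0,top.shape[1]-s.shape[1],0);cv2.imwrite("pics/z.png",np.vstack([top,s]))
```

```text
t 31.05 rack tip mm [   8.9 -323.8] 187.1 ori [-3.141e+00  1.000e-03 -1.270e-01] F [ 0.1  0.1 -0.7] open 0.0
keeper end ([-164.0], 73) ([-175.0, -163.5, -151.5], 74)
```

View pics/z.png

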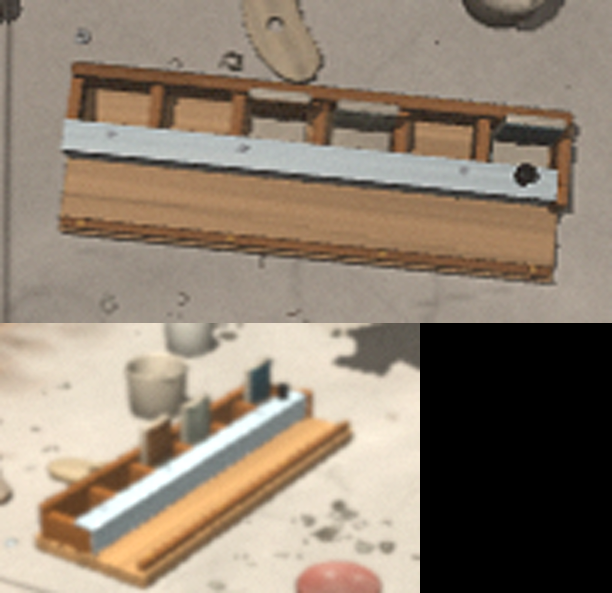

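The keeper is fully shut, with its end measured at -164 mm. The pale tile stands in gap 3 between the untouched amber tile (gap 4) and blue tile (gap 1), and the arm is clear.

```bash
python3 -c "
from plant import order
print(order.hand_in())"
```

```text
the job is handed in; nothing more can be done
None
```

The job is handed in at about 31 s: the keeper was opened past gap 3, the pale tile pushed fully into gap 3, and the keeper run back to its stop, with the amber and blue tiles still in their gaps and the jar and cup not touched.

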